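# Stack a board tray on a full one at the inspection bench

### The job

Close off the tray of circuit boards with an empty one: take the aluminium bar off the full tray's rim and lay it flat on the bench, then take the tray with feet that stands on end in the rack and stack it, open side up, on the full tray so that its four corner feet drop inside the full tray's corners and it sits fully down and level. Leave the full tray about where it stands, do not let the empty tray fall over or drop, and leave the other box in the rack, the jar, the spool and the meter where they are.

Things in the scene. Friction and masses are not known exactly. Their poses are not given: they have to be found in the camera images.
- tray_center (a point): Centre of the empty tray's box: dark plastic, 110 mm long (own z), 64 wide (x), 44 high (y points out of the open side), walls and floor 3 mm, about 0.15 kg. Four round-ended feet, diameter 10, stand 9 mm out from the underside, 45 mm from the middle along the length and 22 across. Starts on end in the rack (z up), open side to the rack's back board. Can stand on end on the bench; both ends alike.
- tray_mouth (a point): Centre of the empty tray's rim plane: 22 mm from tray_center along the tray's own y; same axes.
- base_center (a point): Centre of the full tray's box, 31 mm above the bench: a tray like the empty one, about 0.45 kg, open side up, rim 53 mm above the bench, boards in it below 28 mm. Axes: x = length, y = width, z up. An empty tray fully stacked has its floor on this rim, its feet inside these corners with about 2 mm play each way, long sides parallel (either way round), its centre 44 mm above this point.
- bar_center (a point): Centre of a plain aluminium bar 110 mm long (own x), 20 mm wide (y), 16 mm high (z), 0.09 kg, lying flat and roughly crosswise on the full tray's rim at the start (underside 53 mm above the bench).
- box_center (a point): Centre of another dark open box, without feet, 80 mm long, 50 mm wide, 44 mm high, standing on end in the rack's other place. Not to be moved. Same axis convention as the tray. The two places may be swapped.
- rack: Fixed aluminium rack; origin at its underside, x along the row, y towards its tall back board, z up. Floor plate 8 mm thick, 270 mm (x), from y = -45 to 81 mm. Two places at x = -65 and 65 mm, y = 0, ringed by low fences 28 mm high (at y = -36 and 26, x = 0 and +-131 mm). Back board at y = 75 to 81 mm, 175 mm high, full length.
- jar: Amber glass jar with a white cap, 50 mm diameter, 70 mm tall, standing on the bench; origin under its centre. Bystander.
- spool: Spool of solder, 60 mm diameter, 40 mm tall, standing on the bench; origin under its centre. Bystander.
- meter: Yellow hand-held multimeter lying on the bench, 80 mm (x) by 150 mm (y), 34 mm high; origin under its centre. Bystander.
- scope: Fixed inspection microscope at the right: foot plate 180 mm (x) by 150 mm (y), 18 mm high, pole 60 mm behind the middle (own +x), 320 mm high, camera 30 mm before the middle from 143 to 305 mm high; origin under the foot's centre.

How it is judged (in metres and radians):
At the end, for the whole second after the job is handed in: Empty tray at rest on the full one, open side up, feet inside its corners: centre within 4 mm each way, 41 to 46.5 mm above the full one's, axes within 0.08 rad, level within 0.04 rad. Full tray level on the bench, moved under 50 mm. Bar flat on the bench (centre below 12 mm) (x of tray_center in the frame of base_center between -0.004 and 0.004 m and y of tray_center in the frame of base_center between -0.004 and 0.004 m and z of tray_center in the frame of base_center between 0.041 and 0.0465 m and z of tray_mouth in the frame of base_center between 0.062 and 0.07 m and angle between the z axis of tray_center and the x axis of base_center, either way round below 0.08 rad and angle between tray_center's own y axis and vertical below 0.04 rad and angle between base_center's own z axis and vertical below 0.04 rad and distance of base_center from where it was at the start of the episode below 0.05 m and height (world z) of base_center below 0.036 m and height (world z) of bar_center below 0.012 m and angle between bar_center's own z axis and vertical below 0.1 rad and linear speed of each of tray, bar below 0.02 m/s); the robot touches nothing.
It fails at once if the shallower box in the rack is shifted by more than 30 mm (distance of box_center from where it was at the start of the episode above 0.03 m).
It fails at once if the jar is shifted by more than 30 mm (distance of jar from where it was at the start of the episode above 0.03 m).
It fails at once if the spool is shifted by more than 30 mm (distance of spool from where it was at the start of the episode above 0.03 m).
It fails at once if the meter is shifted by more than 30 mm (distance of meter from where it was at the start of the episode above 0.03 m).
It fails at once if the empty tray falls over or is dropped (it turns faster than 8 rad/s or moves faster than 1.5 m/s) (angular speed of tray above 8 rad/s or linear speed of tray above 1.5 m/s).
It also fails if it takes over 59 s, if anything falls off the work surface, if the arm or the gripper's body presses on something with over 40 N, if the wrist force passes 120 N, or if a joint passes its speed limit or range.

### The arm

A 6-joint arm with a two-finger parallel gripper is mounted at the origin on the work surface. World frame = base frame: x ahead of the robot, y to its left, z up, the work surface at z = 0. Lengths are in mm, angles in degrees, forces in N, time in s.
With the tool pointing down it reaches from about 300 to 850 mm from the base axis. Payload 4.2 kg.
Tool frame: the origin (TCP) lies between the finger pads; the fingertips stand 22 mm ahead of it and the grasp point (between the pads) lies 3 mm ahead of it; z points along the fingers, y is the direction in which the jaws open and shut (so a half turn about z gives the same grasp; the last joint's range is limited). The gripper opens to 91 mm and grips with 3 to 60 N. Pads are 32 mm wide; open, the fingers measure 118 mm over their backs; the gripper's body (76 mm by 178 mm) begins 60 mm behind the grasp point.
Start: joints at [-75.802, 18.312, 89.639, -0, 72.044, -1.146], TCP at [152.153, -554.518, 235.976] pointing down, gripper open.
Joint ranges: [-177.97, 177.97], [-48.28, 115.42], [12.27, 149.76], [-77.06, 257.06], [2.81, 150.46], [-146.56, 146.56]. Speed limits (degrees/s): [147.25, 147.25, 180, 180, 180, 180].

### API

Orientations are given as [roll, pitch, yaw] about the fixed x, y, z axes, in that order (R = Rz(yaw) Ry(pitch) Rx(roll)).
In Python, from workcell import * gives the robot as it stands.
- The arm moves only by the shell command python3 -m jog 'ROWS' [OPENING] [FORCE]. ROWS is text: rows parted by semicolons, each of 6 numbers parted by spaces: the shift along the tool's x, y, z in units of 0.5 m (1.0 is 0.5 m), then the turn, a rotation vector about the tool's x, y, z in units of pi/2 rad (1.0 is pi/2 rad). A call has 1 to 20 rows; each row is the pose to reach, as a shift and turn from the pose measured when the call began, along the tool's axes at that moment; what a row does not reach only later rows make up. A row lasts 1/12 s, in which the tool goes at most 41.7 mm and 7.16 degrees, less where a joint would pass 70% of its speed; a pose out of reach is approached as far as the arm can. A call with a number of a shift or a turn outside -1 to 1 is refused whole. A call with a gripper value outside its range is refused whole. OPENING is the opening, from -1 (shut) to 1 (fully open), set as the call begins (- or left out, the last holds). The fingers move at their own pace and stop on an object; FORCE is the grip in N (left out, the last holds). Time passes only in rows, so rows that repeat a pose let the fingers close. It gives the time, the measured TCP pose, the force and the opening at its end, in the units of the state.
- state(): the state, without advancing time (a new reading comes with each control period).
- grab_frame(name): name is "side" or "top"; returns the picture (400x640x3 uint8, red, green, blue); there is no depth.
- calibration(name): a dict with "mtx" (3x3 intrinsics, pixels), "distortion" ([k1, k2, p1, p2, k3] as OpenCV has them; the pictures are not rectified), "rvec" (rotation vector, rad) and "tvec" (3), from world to camera coordinates, as OpenCV has them. Camera axes: x right, y down, z forward; pixel columns grow to the right and rows downward; lengths in mm; the calibration is good to about 2 mm. A picture is of the moment at which its call begins. calibration takes no time and is no camera call.
- job_done(): hands the job in, once; it reports no verdict.
Trained networks look in the newest picture that a camera, given by its name, has taken for a name from the list of things; names that differ only in an ending like _2 or _b are one class to them, and where a whole thing is asked for, a point or a joint stands for the part that bears it (a point fixed in the world has none). Each returns a list of dicts, best first, with "confidence" (0 to 1); they miss things now and then, are a little off and sometimes report something else, mostly with a low value. They report only what shows in the picture. A call takes as long as a camera call.
- spot_in(query, camera): "rect" ([left, top, right, bottom] in pixels, round what is visible of it).
- tip_of(query, camera): "location" ([column, row] in pixels: a listed point, or the origin of a listed thing).
The state is a dict: "time_s": time; "qpos": joint angles; "qvel": joint speeds; "effort": joint torques, N m; "ee_pos": TCP position; "ee_rot": TCP orientation; "force": force on the tool from outside, world axes, zero at the start; "torque": the same for the moment, N m; "gripper_width": finger opening in mm.
Only numpy, scipy, OpenCV 4.12 (cv2) and the standard library are available. Lean on these libraries where they do the work, as an engineer would, in place of code of your own. Each camera call takes 0.05 s, during which the arm holds its last target. There are 200 camera calls.

## Working session

There is one attempt and no reset: what is moved stays moved. The work goes in short steps, Python scripts to look and compute and a shell command to move; the robot and the scene stay as the last step left them, time stands still between calls to the robot, and variables do not carry over. Pictures are saved under pics/ and viewed, about 8 in all and at most 12, crops included, and the job is handed in when it is done.

```bash
mkdir -p pics; ls; cat > h.py <<'E'
from workcell import *
import numpy as np, cv2
from scipy.spatial.transform import Rotation as R
def cam(n):
    c=calibration(n); return np.array(c["mtx"],float),np.array(c["distortion"],float),np.array(c["rvec"],float),np.array(c["tvec"],float)
def ray(n,p):
    K,D,r,t=cam(n); u=cv2.undistortPoints(np.array([[p]],float),K,D)[0,0]
    M=cv2.Rodrigues(r)[0]; o=-M.T@t.ravel(); d=M.T@np.array([u[0],u[1],1]); return o,d/np.linalg.norm(d)
def atz(n,p,z):
    o,d=ray(n,p); return o+d*(z-o[2])/d[2]
def tri(p1,p2):
    A=[];b=[]
    for n,p in (("top",p1),("side",p2)):
        o,d=ray(n,p);P=np.eye(3)-np.outer(d,d);A.append(P);b.append(P@o)
    return np.linalg.lstsq(np.vstack(A),np.hstack(b),rcond=None)[0]
def proj(n,X):
    K,D,r,t=cam(n); return cv2.projectPoints(np.array(X,float).reshape(-1,1,3),r,t,K,D)[0].reshape(-1,2)
def snap(n,f):
    im=grab_frame(n); cv2.imwrite("pics/"+f,im[:,:,::-1]); return im
E
python3 - <<'E'
from h import *
for n in("top","side"):
    snap(n,n+"0.png"); o,d=ray(n,(320,200)); print(n,o.round(),d.round(2))
P={}
for q in["tray_center","tray_mouth","base_center","bar_center","box_center","rack","jar","spool","meter","scope"]:
    P[q]={}
    for n in("top","side"):
        L=tip_of(q,n)
        if L: P[q][n]=L[0]["location"]
        print(q,n,[(np.round(l["location"]).tolist(),round(l["confidence"],2)) for l in L[:2]])
    if len(P[q])==2: print("   ",tri(P[q]["top"],P[q]["side"]).round(1))
s=state(); print(s)
E
```

```text
pics
top [ 292.  -70. 1265.] [ 0.19  0.   -0.98]
side [ 469. -956.  684.] [ 0.06  0.81 -0.58]
tray_center top [([170.0, 228.0], 0.78), ([375.0, 178.0], 0.72)]
tray_center side []
tray_mouth top [([159.0, 229.0], 0.58)]
tray_mouth side [([291.0, 136.0], 0.84)]
    [448.6 302.3  81.7]
base_center top [([377.0, 181.0], 0.66)]
base_center side [([340.0, 230.0], 0.81)]
    [ 577.4 -207.3   44.1]
bar_center top [([378.0, 171.0], 0.72), ([375.0, 134.0], 0.43)]
bar_center side [([344.0, 225.0], 0.47), ([364.0, 324.0], 0.19)]
    [ 590.9 -208.3   65.7]
box_center top [([173.0, 175.0], 0.61)]
box_center side [([328.0, 144.0], 0.63), ([384.0, 240.0], 0.39)]
    [586.7 285.   53.8]
rack top [([178.0, 207.0], 0.93)]
rack side [([307.0, 156.0], 0.67)]
    [511.6 281.5   9.5]
jar top [([268.0, 196.0], 0.79)]
jar side [([324.0, 192.0], 0.91)]
    [551.6  60.5 -14.3]
spool top [([302.0, 262.0], 0.96), ([377.0, 182.0], 0.74)]
spool side [([270.0, 205.0], 0.81)]
    [379.6 -25.8   3. ]
meter top [([270.0, 198.0], 0.73), ([374.0, 134.0], 0.57)]
meter side [([383.0, 238.0], 0.88)]
    [ 686.4   68.5 -240.9]
scope top [([480.0, 172.0], 0.72)]
scope side [([366.0, 322.0], 0.9), ([293.0, 140.0], 0.69)]
    [ 606.  -472.1    9.3]
{'time_s': 1.1, 'qpos': array([-7.58015513e+01,  1.83146970e+01,  8.96377198e+01, -3.66291145e-04,
        7.20443909e+01, -1.14593369e+00]), 'qvel': array([-0.01399343,  0.0669481 , -0.04765369,  0.08071473,  0.02174772,
        0.0354096 ]), 'effort': array([ 1.54466677e-03, -4.12359166e+01, -2.32238406e+01,  7.30768195e-02,
        3.76555463e-02, -6.63451758e-06]), 'ee_pos': array([ 152.16202975, -554.52976044,  235.95655111]), 'ee_rot': array([1.79996815e+02, 4.12230947e-04, 1.53444953e+01]), 'force': array([-0.00609968, -0.71915504, -1.02633698]), 'torque': array([ 0.03392127, -0.04981695, -0.03796815]), 'gripper_width': 90.88874244752058}
```

```bash
python3 - <<'E'
import cv2
a=cv2.imread("pics/top0.png")[80:310,110:510]
cv2.imwrite("pics/v1.png",cv2.resize(a,(800,460),interpolation=cv2.INTER_CUBIC))
a=cv2.imread("pics/side0.png")[90:340,210:470]
cv2.imwrite("pics/v2.png",cv2.resize(a,(624,600),interpolation=cv2.INTER_CUBIC))
E
```

```text
(no output)
```

View pics/v1.png

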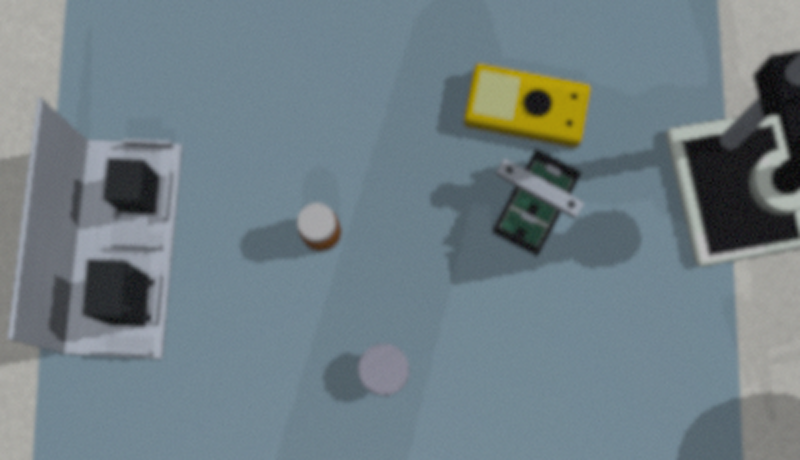

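View pics/v2.png

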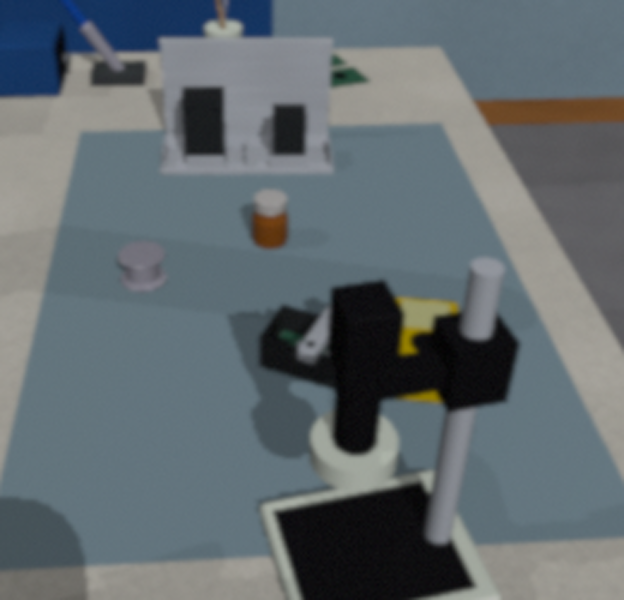

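Top view: the full tray lies at about crop (537,203), with the bar across its upper part. The rack is at the left, with the footed tray in the lower place (120,292) and its feet facing right. The side view confirms the deeper box is in the rack's left place.

```bash
python3 - <<'E'
from h import *
f=lambda p:(p[0]/2+110,p[1]/2+80)
def show(t,ps,z):
    W=[atz("top",f(p),z)[:2] for p in ps]; print(t,np.round(W,1).tolist(),"mean",np.mean(W,0).round(1)); return W
W=show("base",[(539,152),(580,173),(495,235),(540,254)],53)
d=np.array(W[0])+W[1]-W[2]-W[3]; print("baseang",np.degrees(np.arctan2(d[1],d[0])),np.linalg.norm(d)/2, np.linalg.norm(W[1]-W[0]))
W=show("barends mid",[(503,169),(579,206)],69); d=W[1]-W[0]; print("barang",np.degrees(np.arctan2(d[1],d[0])),np.linalg.norm(d))
show("tray top",[(88,262),(134,260),(137,325-5),(86,318)],118)
show("rack front corners",[(181,143),(161,357)],8)
show("rack back top",[(43,100),(11,340)],175)
show("jar cap",[(318,219)],70); show("spool",[(384,369)],40); show("meter",[(477,65),(590,83),(580,145),(467,124)],34)
show("scope foot",[(670,132),(702,263)],18)
# dark-blob segmentation for base/bar at full res
im=cv2.imread("pics/top0.png")
for t,m in (("dark",im.max(2)<70),("bright",im.min(2)>140)):
    n,l,s,c=cv2.connectedComponentsWithStats(m.astype(np.uint8))
    for i in range(1,n):
        if s[i,4]>40: print(t,s[i],c[i].round(1),cv2.minAreaRect(np.argwhere(l==i)[:,::-1].astype(np.float32)))
E
```

```text
base [[637.6, -213.8], [611.5, -263.0], [534.6, -159.1], [511.7, -212.5]] mean [ 573.9 -212.1]
baseang -27.419522741947382 114.20995693215129 55.74207802143455
barends mid [[611.8, -168.4], [566.9, -258.2]] mean [ 589.3 -213.3]
barang -116.5872281834115 100.40570026282641
tray top [[489.1, 305.7], [491.6, 253.2], [423.6, 246.1], [425.5, 304.0]] mean [457.5 277.2]
rack front corners [[661.0, 232.9], [391.3, 244.7]] mean [526.1 238.8]
rack back top [[661.9, 350.3], [394.8, 365.2]] mean [528.3 357.8]
jar cap [[549.8, 50.8]] mean [549.8  50.8]
spool [[376.0, -27.7]] mean [376.  -27.7]
meter [[756.0, -140.4], [733.2, -282.0], [652.3, -267.0], [678.6, -127.3]] mean [ 705.  -204.2]
scope foot [[674.8, -384.2], [507.3, -416.5]] mean [ 591.1 -400.3]
dark [ 488  106   51   70 1702] [510.3 143.2] ((512.076904296875, 139.38462829589844), (67.85618591308594, 43.53778076171875), 78.69007110595703)
dark [ 58 125  10  10  77] [ 62.4 129.9] ((62.30000686645508, 129.90000915527344), (8.22192096710205, 9.486831665039062), 71.56504821777344)
dark [372 126  13  11 116] [378.2 131. ] ((378.0, 131.0), (10.
[... 1550 characters left out ...]
2480469, 151.36404418945312), (13.557701110839844, 26.641355514526367), 5.440331935882568)
bright [ 143  150   57  109 1902] [173.8 204.5] ((171.3483123779297, 203.84271240234375), (47.49935531616211, 108.2719955444336), 5.440331935882568)
bright [  449   158   109   233 10136] [520.1 251.5] ((520.4462280273438, 264.5592346191406), (237.52908325195312, 98.59730529785156), 78.13771057128906)
bright [372 169  23  15 121] [383.6 175.5] ((382.9793395996094, 175.18121337890625), (23.298620223999023, 5.4860124588012695), 28.300758361816406)
bright [259 182  18  17 249] [267.7 190. ] ((267.5, 190.0), (16.0, 17.0), 90.0)
bright [503 369  41  31 688] [525.9 388.9] ((523.0, 384.0), (30.0, 40.0), 90.0)
```

```bash
cat >> h.py <<'E'
def to(pos,Rt=None,S=None):
    """row (tool units) from measured pose to world pose"""
    s=S or state(); R0=R.from_euler("xyz",s["ee_rot"],degrees=True)
    Rt=R0 if Rt is None else Rt
    d=R0.inv().apply(np.array(pos)-s["ee_pos"])/500; w=(R0.inv()*Rt).as_rotvec()/(np.pi/2)
    print("row:",*np.round(d,4),*np.round(w,4)); return d,w
def frame(z,y):
    "tool rotation from z (approach) and y (jaw) directions"
    z=np.array(z,float);z/=np.linalg.norm(z);y=np.array(y,float);y-=z*(y@z);y/=np.linalg.norm(y)
    return R.from_matrix(np.c_[np.cross(y,z),y,z])
def yd(deg): a=np.radians(deg); return np.array([np.cos(a),np.sin(a),0])
E
python3 - <<'E'
from h import *
to([589,-213,130],frame([0,0,-1],yd(-26.6)))
E
```

```text
row: 1.0233 -0.4275 0.2119 0.0 0.0 -0.534
```

```bash
python3 -m jog '0.95 -0.40 0.15 0 0 -0.534;0.95 -0.40 0.15 0 0 -0.534;0.95 -0.40 0.15 0 0 -0.534;0.95 -0.40 0.15 0 0 -0.534;0.95 -0.40 0.15 0 0 -0.534;0.95 -0.40 0.15 0 0 -0.534;0.95 -0.40 0.15 0 0 -0.534;0.95 -0.40 0.15 0 0 -0.534;0.95 -0.40 0.15 0 0 -0.534;0.95 -0.40 0.15 0 0 -0.534;0.95 -0.40 0.15 0 0 -0.534;0.95 -0.40 0.15 0 0 -0.534;0.95 -0.40 0.15 0 0 -0.534;0.95 -0.40 0.15 0 0 -0.534;0.95 -0.40 0.15 0 0 -0.534' -0.23 20; python3 - <<'E'
from h import *
s=state(); print(s["qpos"],s["gripper_width"])
to([589,-213,110],frame([0,0,-1],yd(-26.6)))
to([589,-213,69],frame([0,0,-1],yd(-26.6)))
E
```

```text
time_s: 2.35
ee_pos: [557.7, -235.1, 160.4]
ee_rot: [-179.9, 0.0, 63.5]
force: [-1.0, 0.7, -0.6]
gripper_width: 35.1
[-2.39329831e+01  2.41525125e+01  9.19664541e+01 -3.49479576e-02
  6.39401403e+01  2.53874283e+00] 35.052984970804296
row: 0.0676 0.0364 0.1008 -0.0006 0.0004 0.0016
row: 0.0676 0.0365 0.1828 -0.0006 0.0004 0.0016
```

```bash
python3 -m jog '0.068 0.036 0.08 0 0 0;0.068 0.036 0.1 0 0 0;0.068 0.036 0.13 0 0 0;0.068 0.036 0.16 0 0 0;0.068 0.036 0.183 0 0 0;0.068 0.036 0.183 0 0 0' ; python3 -m jog '0 0 0 0 0 0;0 0 0 0 0 0;0 0 0 0 0 0;0 0 0 0 0 0;0 0 0 0 0 0' -1 20;  python3 -m jog '0 0 -0.04 0 0 0;0 0 -0.08 0 0 0;0 0 -0.12 0 0 0;0 0 -0.12 0 0 0'; python3 - <<'E'
from h import *
s=state(); print(s["qpos"],s["ee_pos"],s["gripper_width"],s["force"])
to([470,-310,110]);to([470,-310,30])
snap("top","t1.png"); snap("side","s1.png")
a=cv2.imread("pics/top"+"0.png")
b=np.hstack([cv2.resize(cv2.imread("pics/t1.png")[120:260,300:480],(540,420)),cv2.resize(cv2.imread("pics/s1.png")[150:290,290:380],(260,420))]); cv2.imwrite("pics/v3.png",b)
E
```

```text
time_s: 2.85
ee_pos: [586.5, -213.3, 66.7]
ee_rot: [-179.7, 0.1, 63.5]
force: [-0.4, -1.0, -0.1]
gripper_width: 35.0
time_s: 3.27
ee_pos: [586.9, -213.7, 67.7]
ee_rot: [-179.8, 0.1, 63.5]
force: [-0.2, -0.4, 1.7]
gripper_width: 19.6
time_s: 3.6
ee_pos: [589.6, -214.5, 132.2]
ee_rot: [179.7, 0.0, 63.5]
force: [0.5, 0.9, -0.6]
gripper_width: 19.5
[-2.10115221e+01  2.72663446e+01  9.11373276e+01 -7.22842971e-02
  6.13455109e+01  5.54961709e+00] [ 589.59485208 -214.51317316  132.15904191] 19.53595015659122 [ 0.54436524  0.8668199  -0.60877644]
row: -0.2777 -0.1289 0.0439 0.0 0.0 0.0
row: -0.2776 -0.1296 0.2039 0.0 0.0 0.0
```

View pics/v3.png

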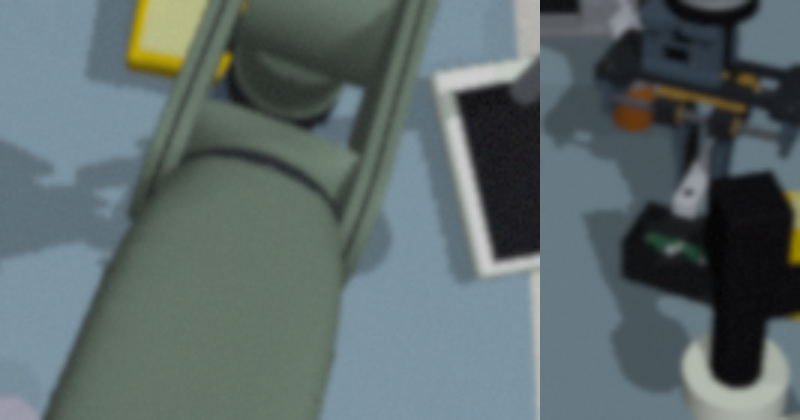

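```bash
python3 -m jog '-0.07 -0.03 0 0 0 0;-0.14 -0.065 0.02 0 0 0;-0.21 -0.10 0.06 0 0 0;-0.278 -0.13 0.12 0 0 0;-0.278 -0.13 0.17 0 0 0;-0.278 -0.13 0.2 0 0 0;-0.278 -0.13 0.214 0 0 0;-0.278 -0.13 0.214 0 0 0;-0.278 -0.13 0.214 0 0 0;-0.278 -0.13 0.214 0 0 0' ; python3 -m jog '0 0 0 0 0 0;0 0 0 0 0 0;0 0 0 0 0 0;0 0 0 0 0 0;0 0 0 0 0 0' -0.23 20; python3 - <<'E'
from h import *
s=state(); print(s["qpos"],s["ee_pos"],s["gripper_width"],s["force"])
E
```

```text
time_s: 4.53
ee_pos: [462.9, -308.4, 22.3]
ee_rot: [-179.4, 0.2, 63.5]
force: [-11.3, -1.6, 18.6]
gripper_width: 20.0
time_s: 4.95
ee_pos: [457.6, -305.7, 22.6]
ee_rot: [-178.7, 0.2, 63.6]
force: [-13.4, 5.5, 21.9]
gripper_width: 35.1
[-34.73857042  29.25311449 107.37015261  -0.51253301  44.65534508
  -7.96619916] [ 457.62545018 -305.7362791    22.64444287] 35.08063775658413 [-13.44050428   5.45266201  21.90738341]
```

```bash
cat >> h.py <<'E'
def log():
    s=state(); open("log.txt","a").write(" ".join("%.5f"%v for v in [*s["qpos"],*s["ee_pos"],*s["ee_rot"]])+"\n"); return s
E
cat > log.txt <<'E'
-75.8016 18.3147 89.6377 0 72.0444 -1.146 152.162 -554.530 235.957 179.997 0 15.3445
-23.933 24.1525 91.9665 -.035 63.940 2.539 557.7 -235.1 160.4 -179.9 0 63.5
-21.0115 27.2663 91.1374 -.0723 61.3455 5.5496 589.595 -214.513 132.159 179.7 0 63.5
-34.7386 29.2531 107.3702 -.5125 44.6553 -7.966 457.625 -305.736 22.644 -178.7 .2 63.6
E
python3 -m jog '0 0 -0.06 0 0 0;0 0 -0.12 0 0 0;0 0 -0.2 0 0 0;0 0 -0.3 0 0 0;0 0 -0.38 0 0 0;0 0 -0.46 0 0 0;0 0 -0.46 0 0 0;0 0 -0.46 0 0 0'; python3 - <<'E'
from h import *
s=log(); print(s["qpos"],s["force"])
to([430,0,255],frame([0,0,-1],yd(-2.6)))
E
```

```text
time_s: 5.62
ee_pos: [463.8, -308.0, 254.9]
ee_rot: [-179.0, 0.2, 63.6]
force: [0.5, -0.5, -0.4]
gripper_width: 35.4
[-34.57143969  16.49529973  89.51134888  -0.36621609  74.94486209
  -8.08753356] [ 0.46529916 -0.48071013 -0.38718702]
row: 0.5218 -0.3344 0.0037 -0.0114 0.0001 -0.2643
```

```bash
python3 -m jog '0.52 -0.334 0 -0.011 0 -0.264;0.52 -0.334 0 -0.011 0 -0.264;0.52 -0.334 0 -0.011 0 -0.264;0.52 -0.334 0 -0.011 0 -0.264;0.52 -0.334 0 -0.011 0 -0.264;0.52 -0.334 0 -0.011 0 -0.264;0.52 -0.334 0 -0.011 0 -0.264;0.52 -0.334 0 -0.011 0 -0.264;0.52 -0.334 0 -0.011 0 -0.264' 1; python3 -c "
from h import *
log();snap('top','t2.png')"
python3 -m jog '0 -0.1 0 0.2 0 0;0 -0.1 0 0.2 0 0;0 -0.1 0 0.2 0 0;0 -0.1 0 0.2 0 0'; python3 - <<'E'
from h import *
s=log(); print(s["qpos"],s["ee_pos"])
from scipy.optimize import least_squares
D=np.loadtxt("log.txt")
def fk(p,q):
    Rz=lambda a:R.from_euler("z",a,degrees=True); Ry=lambda a:R.from_euler("y",a,degrees=True)
    A=Rz(q[0]+p[0])*Ry(q[1]); B=A*Ry(q[2]); T=B*Rz(q[3])*Ry(q[4])*Rz(q[5]+p[1])
    return np.array([0,0,p[2]])+Rz(q[0]+p[0]).apply([p[3],0,0])+A.apply([0,0,p[4]])+B.apply([p[5],0,p[6]])+T.apply([0,0,p[7]]),T
def res(p):
    o=[]
    for r in D:
        x,T=fk(p,r[:6]); o+=[*(x-r[6:9])]+[*(200*(T.inv()*R.from_euler("xyz",r[9:],degrees=True)).as_rotvec())]
    return o
best=min((least_squares(res,[0,c,300,0,300,0,300,200]) for c in(90,-90,0)),key=lambda f:f.cost)
print(best.cost,best.x.round(2)); print(np.round(best.fun.reshape(-1,6),1)); np.save("fk.npy",best.x)
E
```

```text
time_s: 6.37
ee_pos: [427.8, 2.2, 254.4]
ee_rot: [-179.7, -0.1, 87.7]
force: [0.3, -0.6, 0.2]
gripper_width: 90.3
time_s: 6.75
ee_pos: [379.6, 1.3, 252.5]
ee_rot: [-161.4, 0.1, 87.5]
force: [0.4, 0.1, -0.1]
gripper_width: 91.3
[ -1.70902567   9.67658121 101.46065884   0.20092435  87.44751435
   0.74936798] [379.57172588   1.27918865 252.50024496]
12.666311913465925 [1.2100e+00 9.1200e+01 1.4065e+02 1.5000e-01 5.9149e+02 2.5100e+01
 4.1702e+02 3.1381e+02]
[[ 0.6  0.2 -0.   0.  -0.   0. ]
 [ 0.5  1.1  0.   0.2  0.1  0.2]
 [ 0.6  1.6  0.  -0.2  0.1 -0.1]
 [ 0.1  0.1 -0.  -0.  -0.   0. ]
 [ 0.1  0.2 -0.   0.   0.1  0. ]
 [ 0.  -2.5 -0.  -0.   0.   0. ]
 [-0.1 -3.5 -0.   0.   1.3 -0.2]]
```

```bash
cat >> h.py <<'E'
from scipy.optimize import least_squares
LO=np.array([-177.97,-48.28,12.27,-77.06,2.81,-146.56]);HI=np.array([177.97,115.42,149.76,257.06,150.46,146.56])
def fk(q,p=None):
    p=np.load("fk.npy") if p is None else p
    Rz=lambda a:R.from_euler("z",a,degrees=True); Ry=lambda a:R.from_euler("y",a,degrees=True)
    A=Rz(q[0]+p[0])*Ry(q[1]); B=A*Ry(q[2]); T=B*Rz(q[3])*Ry(q[4])*Rz(q[5]+p[1])
    return np.array([0,0,p[2]])+Rz(q[0]+p[0]).apply([p[3],0,0])+A.apply([0,0,p[4]])+B.apply([p[5],0,p[6]])+T.apply([0,0,p[7]]),T
def ik(x,T):
    S=[];rng=np.random.default_rng(0); az=np.degrees(np.arctan2(x[1],x[0])); P=np.load("fk.npy")
    def f(q):
        a,B=fk(q,P); return np.r_[a-x,300*(B.inv()*T).as_rotvec()]
    for k in range(14):
        q0=LO+rng.random(6)*(HI-LO); q0[0]=az+rng.normal()*30; q0[1]=rng.uniform(-20,60); q0[2]=rng.uniform(60,140)
        r=least_squares(f,np.clip(q0,LO+.1,HI-.1),bounds=(LO,HI),max_nfev=60)
        if r.cost<1 and not any(np.abs(r.x-s).max()<2 for s in S): S.append(r.x)
    return S
E
python3 - <<'E'
from h import *
c=np.array([574,-212,75.]); d=yd(-27.5); perp=yd(-117.5)
for e in (10,30):
  for ph in (20,30,40,50,60):
    t=d*np.cos(np.radians(ph))-np.array([0,0,1])*np.sin(np.radians(ph))
    for sg in (1,-1):
      for q in ik(c-d*e-3*t,frame(t,perp*sg)): print(e,ph,sg,q.round())
E
```

```text
10 20 1 [-14.  40. 146. 194.  76. -90.]
10 20 -1 [-14.  40. 146. 194.  76.  90.]
10 30 1 [-15.  31. 142. 195.  53. -93.]
10 30 -1 [-15.  31. 142. 195.  53.  87.]
10 40 1 [-16.  24. 136. 199.  31. -99.]
10 40 -1 [-16.  24. 136. 199.  31.  81.]
10 50 1 [ -18.   21.  129.  217.   12. -119.]
10 50 -1 [-18.  21. 129. 217.  12.  61.]
10 60 1 [-19.  21. 121. -31.  10. 128.]
10 60 -1 [-19.  21. 121. -31.  10. -52.]
30 20 1 [-13.  41. 149. 195.  79. -89.]
30 20 -1 [-13.  41. 149. 195.  79.  91.]
30 30 1 [-14.  30. 144. 195.  55. -93.]
30 30 -1 [-14.  30. 144. 195.  55.  87.]
30 40 1 [-16.  24. 138. 199.  32. -99.]
30 40 -1 [-16.  24. 138. 199.  32.  81.]
30 50 1 [ -17.   20.  131.  215.   13. -116.]
30 50 -1 [-17.  20. 131. 215.  13.  64.]
30 60 1 [-18.  19. 124. -36.   9. 134.]
30 60 -1 [-18.  19. 124. -36.   9. -46.]
```

```bash
python3 - <<'E'
from h import *
Z=np.array([0,0,1.]); al=np.radians(20)
print("FINAL")
c=np.array([574,-212,81.])
for hn in (-27.5,152.5):
    t=yd(hn)*np.sin(al)-Z*np.cos(al)
    for j in(62.5,-117.5):
        for q in ik(c-3*t,frame(t,yd(j))): print(hn,j,q.round())
print("STAND")
for x,y in((400,-130),(430,-90),(480,-100)):
  for u in (-60,-90,-30,90,60,120,150):
    t=-yd(u)*np.cos(al)-Z*np.sin(al)
    for sg in(90,-90):
      for q in ik(np.array([x,y,70])-3*t,frame(t,yd(u+sg))): print((x,y),"u",u,sg,q.round())
E
```

```text
FINAL
-27.5 62.5 [-20.  22. 112.  -7.  26. -77.]
-27.5 -117.5 [-20.  22. 112.  -7.  26. 103.]
152.5 62.5 [-23.  38.  81.   2.  81. -86.]
152.5 -117.5 [-23.  38.  81.   2.  81.  94.]
STAND
(400, -130) u -60 90 [-36.  49.  95.  24. 103. -76.]
(400, -130) u -60 -90 [-36.  49.  95.  24. 103. 104.]
(400, -130) u -90 90 [-48.  45. 108.  40.  91. -73.]
(400, -130) u -90 -90 [-48.  45. 108.  40.  91. 107.]
(400, -130) u -30 90 [-24.  51.  88.   7. 110. -86.]
(400, -130) u -30 -90 [-24.  51.  88.   7. 110.  94.]
(400, -130) u 90 90 [  22.   40.  129.  -64.   74. -101.]
(400, -130) u 90 -90 [ 22.  40. 129. -64.  74.  79.]
(400, -130) u 60 90 [  12.   44.  111.  -43.   88. -109.]
(400, -130) u 60 -90 [ 12.  44. 111. -43.  88.  71.]
(430, -90) u -60 90 [-32.  49.  94.  28. 102. -74.]
(430, -90) u -60 -90 [-32.  49.  94.  28. 102. 106.]
(430, -90) u -90 90 [-43.  45. 109.  44.  89. -72.]
(430, -90) u -90 -90 [-43.  45. 109.  44.  89. 108.]
(430, -90) u -30 90 [-20.  52.  86.  11. 111. -83.]
(430, -90) u -30 -90 [-20.  52.  86.  11. 111.  97.]
(430, -90) u 90 90 [  25.   41.  123.  -60.   77. -106.]
(430, -90) u 90 -90 [ 25.  41. 123. -60.  77.  74.]
(430, -90) u 60 90 [  15.   46.  105.  -41.   92. -111.]
(430, -90) u 60 -90 [ 15.  46. 105. -41.  92.  69.]
(480, -100) u -60 90 [-31.  52.  87.  30. 106. -71.]
(480, -100) u -60 -90 [-31.  52.  87.  30. 106. 109.]
(480, -100) u -90 90 [-41.  46. 102.  46.  91. -68.]
(480, -100) u -90 -90 [-41.  46. 102.  46.  91. 112.]
(480, -100) u -30 90 [-20.  55.  77.  12. 117. -82.]
(480, -100) u -30 -90 [-20.  55.  77.  12. 117.  98.]
(480, -100) u 90 90 [  21.   42.  117.  -62.   79. -110.]
(480, -100) u 90 -90 [ 21.  42. 117. -62.  79.  70.]
(480, -100) u 60 90 [  13.   48.   99.  -43.   95. -115.]
(480, -100) u 60 -90 [ 13.  48.  99. -43.  95.  65.]
```

```bash
python3 - <<'E'
from h import *
a=np.radians(-2.6); ex=np.array([np.cos(a),np.sin(a),0]); ey=np.array([-ex[1],ex[0],0]); c=np.array([461,285,63.])
P=[c+ex*i*32+ey*j*22+np.array([0,0,k*55]) for k in(1,-1) for i,j in((-1,-1),(1,-1),(1,1),(-1,1))]
out=[]
for n,f,(x0,y0,w,h) in(("top","top0.png",(130,190,75,75)),("side","side0.png",(270,110,75,75))):
    S=8; im=cv2.resize(cv2.imread("pics/"+f)[y0:y0+h,x0:x0+w],None,fx=S,fy=S,interpolation=cv2.INTER_CUBIC)[:, :400 if 0 else 600]
    im=cv2.convertScaleAbs(im,alpha=1.4,beta=20)
    p=((proj(n,P)-[x0,y0]+.5)*S).astype(int)
    for k in(0,4):
        cv2.polylines(im,[p[k:k+4].reshape(-1,1,2)],True,(0,255,0) if k==0 else (0,0,255),1)
    out.append(cv2.resize(im,(400,400)))
cv2.imwrite("pics/v4.png",np.hstack(out))
E
```

```text
(no output)
```

View pics/v4.png

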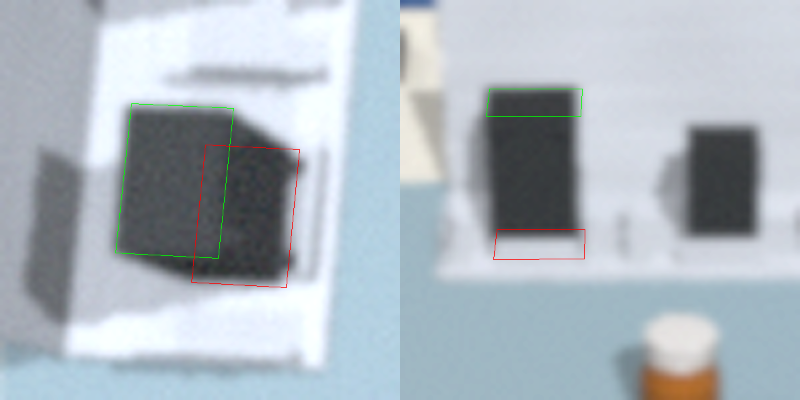

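```bash
python3 - <<'E'
from h import *
T=frame([0,0,-1],yd(-2.6))
to([460,284,230],T)
print(ik(np.array([460,284,99.]),T)[:2])
t=-yd(-70)*np.cos(np.radians(15))-np.array([0,0,1])*np.sin(np.radians(15))
for q in ik(np.array([350,-140,75.])-3*t,frame(t,yd(-160))): print(q.round())
print(ik(np.array([350,-140,95.]),frame([0,0,-1],yd(-160))))
E
```

```text
row: 0.5719 0.1432 -0.0012 -0.2065 0.0008 0.0011
[array([3.04849517e+01, 2.24223478e+01, 1.05229467e+02, 5.64368283e-15,
       5.23481852e+01, 3.30918134e+01])]
[-44.  48. 102.  26. 101. 102.]
[array([-2.30072791e+01,  9.91128525e+00,  1.25478515e+02, -5.31766585e-14,
        4.46102000e+01,  1.36999583e+02])]
```

```bash
python3 -m jog '0.572 0.143 -0.001 -0.2065 0.001 0.001;0.572 0.143 -0.001 -0.2065 0.001 0.001;0.572 0.143 -0.001 -0.2065 0.001 0.001;0.572 0.143 -0.001 -0.2065 0.001 0.001;0.572 0.143 -0.001 -0.2065 0.001 0.001;0.572 0.143 -0.001 -0.2065 0.001 0.001;0.572 0.143 -0.001 -0.2065 0.001 0.001;0.572 0.143 -0.001 -0.2065 0.001 0.001;0.572 0.143 -0.001 -0.2065 0.001 0.001' 1; python3 - <<'E'
from h import *
s=log(); T=frame([0,0,-1],yd(-2.6)); to([460,284,99],T)
E
```

```text
time_s: 7.5
ee_pos: [460.2, 284.6, 228.2]
ee_rot: [-179.9, 0.1, 87.5]
force: [-0.1, -1.3, 0.5]
gripper_width: 91.1
row: -0.001 0.0 0.2585 -0.0007 0.0006 0.0013
```

```bash
python3 -m jog '0 0 0.08 0 0 0;0 0 0.15 0 0 0;0 0 0.2 0 0 0;0 0 0.24 0 0 0;0 0 0.2585 0 0 0;0 0 0.2585 0 0 0;0 0 0.2585 0 0 0' ; python3 -m jog '0 0 0 0 0 0;0 0 0 0 0 0;0 0 0 0 0 0;0 0 0 0 0 0;0 0 0 0 0 0;0 0 0 0 0 0' -1 30; python3 - <<'E'
from h import *
s=log(); print(s["force"],s["torque"]); snap("side","s3.png")
E
```

```text
time_s: 8.08
ee_pos: [460.4, 283.4, 99.5]
ee_rot: [-180.0, 0.1, 87.4]
force: [0.3, 0.3, -0.5]
gripper_width: 91.5
time_s: 8.58
ee_pos: [460.7, 283.7, 100.3]
ee_rot: [180.0, 0.0, 87.5]
force: [-0.3, 0.0, 4.8]
gripper_width: 64.4
[-0.29579788  0.04811423  4.77777832] [-0.11032066 -0.05438263 -0.03130516]
```

```bash
python3 -m jog '0 0 -0.03 0 0 0;0 0 -0.08 0 0 0;0 0 -0.14 0 0 0;0 0 -0.22 0 0 0;0 0 -0.28 0 0 0;0 0 -0.3 0 0 0;0 0 -0.3 0 0 0;0 0 -0.3 0 0 0'; python3 - <<'E'
from h import *
s=log(); print(s["force"],s["torque"]);snap("top","t4.png"); snap("side","s4.png")
to([405,75,250],frame([0,0,-1],yd(-82)))
E
```

```text
time_s: 9.3
ee_pos: [460.0, 283.4, 249.0]
ee_rot: [-179.9, 0.1, 87.5]
force: [0.0, -0.3, -2.3]
gripper_width: 64.5
[ 0.0494146  -0.34974259 -2.27578582] [-0.02486177 -0.131199    0.02464764]
row: -0.4206 -0.0903 -0.0032 -0.0007 0.0034 0.8828
```

```bash
python3 -m jog '-0.05 -0.01 0 0 0 0.06;-0.1 -0.02 0 0 0 0.14;-0.15 -0.03 0 0 0 0.22;-0.2 -0.04 0 0 0 0.3;-0.25 -0.05 0 0 0 0.38;-0.3 -0.06 0 0 0 0.46;-0.34 -0.07 0 0 0 0.54;-0.38 -0.08 0 0 0 0.62;-0.42 -0.09 0 0 0 0.70;-0.42 -0.09 0 0 0 0.78;-0.42 -0.09 0 0 0 0.85;-0.42 -0.09 0 0 0 0.883;-0.42 -0.09 0 0 0 0.883;-0.42 -0.09 0 0 0 0.883'; python3 - <<'E'
from h import *
s=log(); print(s["qpos"].round(1))
to([350,-140,150],frame([0,0,-1],yd(-160)))
E
```

```text
time_s: 10.57
ee_pos: [404.4, 75.2, 246.9]
ee_rot: [179.9, 0.4, 8.1]
force: [-0.3, -0.0, -1.1]
gripper_width: 64.2
[ 9.000e+00  3.100e+00  1.075e+02 -1.000e-01  6.980e+01  9.100e+01]
row: -0.1665 0.4103 0.1961 0.0047 0.0032 0.8674
```

```bash
python3 -m jog '-0.02 0.05 0 0 0 0.06;-0.04 0.1 0.01 0 0 0.14;-0.06 0.15 0.02 0 0 0.22;-0.08 0.2 0.04 0 0 0.3;-0.1 0.25 0.06 0 0 0.38;-0.12 0.3 0.08 0 0 0.46;-0.14 0.35 0.12 0 0 0.54;-0.16 0.4 0.15 0 0 0.62;-0.1665 0.41 0.18 0 0 0.70;-0.1665 0.41 0.196 0 0 0.78;-0.1665 0.41 0.196 0 0 0.83;-0.1665 0.41 0.196 0.005 0.003 0.867;-0.1665 0.41 0.196 0.005 0.003 0.867;-0.1665 0.41 0.196 0.005 0.003 0.867;-0.1665 0.41 0.196 0.005 0.003 0.867'; python3 - <<'E'
from h import *
s=log(); print(s["qpos"].round(1))
to([350,-140,94],frame([0,0,-1],yd(-160)))
snap("top","t5.png"); snap("side","s5.png")
cv2.imwrite("pics/v5.png",np.hstack([cv2.resize(cv2.imread("pics/t5.png")[180:330,260:440],(480,400)),cv2.resize(cv2.imread("pics/s5.png")[130:290,240:360],(300,400))]))
E
```

```text
time_s: 11.82
ee_pos: [349.9, -139.7, 149.8]
ee_rot: [180.0, 0.0, -69.8]
force: [0.3, 0.5, -1.7]
gripper_width: 63.9
[-23.5   5.3 120.8   0.   53.9 136.3]
row: 0.0007 0.0 0.1117 0.0002 0.0005 0.0018
```

View pics/v5.png

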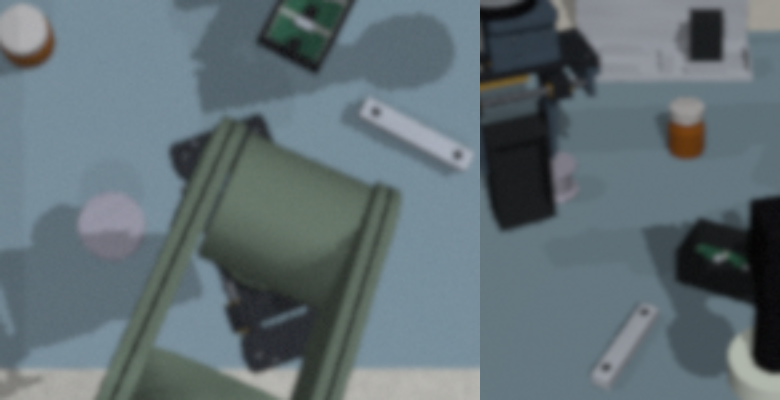

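Bar lies flat on the bench, the tray is held upright with its open side facing right/outward. Setting it down.

```bash
python3 -m jog '0 0 0.04 0 0 0;0 0 0.08 0 0 0;0 0 0.1 0 0 0;0 0 0.108 0 0 0;0 0 0.11 0 0 0;0 0 0.112 0 0 0;0 0 0.112 0 0 0'; python3 -m jog '0 0 0.002 0 0 0;0 0 0.004 0 0 0;0 0 0.004 0 0 0'; python3 -c "
from h import *
s=log();print(s['force'],s['torque'],s['ee_pos'])"
```

```text
time_s: 12.5
ee_pos: [350.6, -139.9, 94.6]
ee_rot: [-179.9, -0.0, -69.9]
force: [-0.7, -0.0, -1.2]
gripper_width: 63.9
time_s: 12.75
ee_pos: [350.9, -140.0, 92.8]
ee_rot: [-179.9, -0.1, -69.9]
force: [-0.3, 1.0, -1.9]
gripper_width: 64.2
[-0.26540299  0.99858383 -1.90567128] [ 0.10462359 -0.01744161  0.05301044] [ 350.85473276 -140.02478359   92.80578906]
```

```bash
python3 -m jog '0 0 0.001 0 0 0;0 0 0.002 0 0 0;0 0 0.003 0 0 0;0 0 0.003 0 0 0'; python3 -c "
from h import *
s=log();print(s['force'],s['torque'],s['ee_pos'])"
```

```text
time_s: 13.08
ee_pos: [351.1, -140.2, 92.3]
ee_rot: [-179.9, -0.1, -69.8]
force: [-0.9, 0.4, 9.6]
gripper_width: 64.1
[-0.94446103  0.38961931  9.55071235] [ 0.25411594  0.69187222 -0.00317624] [ 351.09919806 -140.17767065   92.28610625]
```

```bash
python3 -m jog '0 0 0 0 0 0;0 0 0 0 0 0;0 0 0 0 0 0;0 0 0 0 0 0' 1; python3 -m jog '0 0 -0.03 0 0 0;0 0 -0.1 0 0 0;0 0 -0.17 0 0 0;0 0 -0.25 0 0 0;0 0 -0.3 0 0 0;0 0 -0.3 0 0 0'; python3 - <<'E'
from h import *
s=log(); u=yd(-70); t=-u*np.cos(np.radians(15))-np.array([0,0,1])*np.sin(np.radians(15))
T=frame(t,yd(-160)); g=np.array([350.5,-140,75])
to(g-180*t+[0,0,100],T)
print(g-180*t+[0,0,100], g-120*t)
snap("side","s6.png")
E
```

```text
time_s: 13.42
ee_pos: [351.1, -140.2, 92.2]
ee_rot: [-179.9, -0.1, -69.8]
force: [-0.5, -0.5, 0.3]
gripper_width: 87.9
time_s: 13.92
ee_pos: [353.6, -141.3, 247.4]
ee_rot: [-179.4, -0.6, -69.8]
force: [0.9, -1.0, 0.5]
gripper_width: 91.1
row: 0.3425 0.0065 0.0548 -0.0046 -0.8395 0.0058
[ 409.96589612 -303.38120681  221.58742812] [ 390.14393075 -248.92080454  106.05828541]
```

```bash
python3 -m jog '0.08 0 0 0 -0.04 0;0.16 0 0 0 -0.1 0;0.24 0 0 0 -0.18 0;0.34 0.0065 0 0 -0.26 0;0.34 0.0065 0 0 -0.34 0;0.34 0.0065 0 0 -0.42 0;0.34 0.0065 0 0 -0.5 0;0.34 0.0065 0.02 0 -0.58 0;0.3425 0.0065 0.03 0 -0.66 0;0.3425 0.0065 0.05 0 -0.74 0;0.3425 0.0065 0.0548 -0.0046 -0.82 0.0058;0.3425 0.0065 0.0548 -0.0046 -0.8395 0.0058;0.3425 0.0065 0.0548 -0.0046 -0.8395 0.0058;0.3425 0.0065 0.0548 -0.0046 -0.8395 0.0058'; python3 - <<'E'
from h import *
s=log(); print(s["qpos"].round(1),s["ee_pos"])
snap("top","t6.png"); snap("side","s7.png")
cv2.imwrite("pics/v6.png",np.hstack([cv2.resize(cv2.imread("pics/t6.png")[180:330,270:420],(400,400)),cv2.resize(cv2.imread("pics/s7.png")[120:290,200:370],(400,400))]))
E
```

```text
time_s: 15.13
ee_pos: [408.4, -302.5, 217.8]
ee_rot: [179.1, 75.2, -70.9]
force: [0.5, 1.1, 0.5]
gripper_width: 91.1
[-49.7  47.7  74.   25.7 129.6 112.6] [ 408.37111902 -302.5032908   217.79998264]
```

View pics/v6.png

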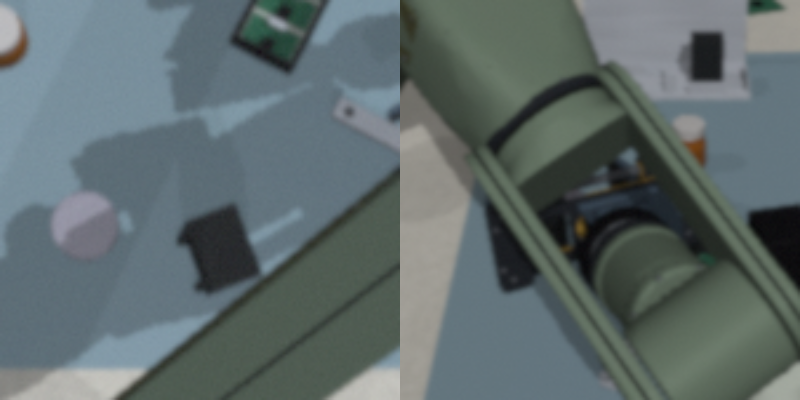

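The tray stands upright alone (top end corners at crop (187,224), (237,206), (261,272), (209,292), feet at left).

```bash
python3 - <<'E'
from h import *
W=np.array([atz("top",(p[0]/2.6667+270,p[1]/2.6667+180),110)[:2] for p in((187,224),(237,206),(261,272),(209,292))]); print(W.round(1),W.mean(0).round(1))
# segment
im=cv2.imread("pics/t6.png"); m=np.zeros(im.shape[:2],np.uint8); m[245:295,335:372]=(im[245:295,335:372].max(2)<72); n,l,s,c=cv2.connectedComponentsWithStats(m)
i=1+s[1:,4].argmax(); r=cv2.minAreaRect(np.argwhere(l==i)[:,::-1].astype(np.float32)); print(s[i],r)
B=np.array([atz("top",b,110)[:2] for b in cv2.boxPoints(r)]); print(B.round(1),B.mean(0).round(1),[np.linalg.norm(B[k]-B[k-1]).round(1) for k in range(2)])
d=B[1]-B[0]; print(np.degrees(np.arctan2(d[1],d[0])))
E
```

```text
[[ 372.5 -114.8]
 [ 387.5 -156.6]
 [ 332.8 -176. ]
 [ 316.4 -132.7]] [ 352.3 -145. ]
[337 257  30  33 607] ((351.1407470703125, 273.3619384765625), (27.597694396972656, 23.921451568603516), 68.74949645996094)
[[ 370.6 -103.3]
 [ 389.9 -153.1]
 [ 333.1 -174.7]
 [ 314.1 -125.3]] [ 351.9 -139.1] [np.float64(60.6), np.float64(53.4)]
-68.7635872349472
```

```bash
python3 - <<'E'
from h import *
u=yd(-70); t=-u*np.cos(np.radians(15))-np.array([0,0,1])*np.sin(np.radians(15)); T=frame(t,yd(-160)); g=np.array([354.6,-149.6,58])
print(ik(g-3*t,T),ik(g-120*t,T))
to(g-120*t,T); to(g-3*t,T); print(T.as_euler("xyz",degrees=True),g-120*t,g-3*t)
E
```

```text
[array([-44.7932638 ,  50.38161712, 100.91449214,  25.94552048,
       100.86394936, 101.36583237])] [array([-48.70459535,  53.21921189,  84.30523579,  23.93114001,
       114.31253472, 105.27500779])]
row: 0.2284 -0.0039 0.1569 0.0007 -0.0004 -0.0014
row: 0.2282 -0.0042 0.3909 0.0007 -0.0004 -0.0014
[180.  75. -70.] [ 394.24393075 -258.52080454   89.05828541] [ 355.59109827 -152.32302011   58.77645714]
```

```bash
python3 -m jog '0.07 -0.001 0.05 0 0 0;0.13 -0.002 0.09 0 0 0;0.18 -0.004 0.13 0 0 0;0.215 -0.004 0.15 0 0 -0.001;0.228 -0.004 0.157 0 0 -0.001;0.228 -0.004 0.157 0 0 -0.001;0.228 -0.004 0.157 0 0 -0.001'; python3 - <<'E'
from h import *
s=log(); print(s["ee_pos"],s["force"])
u=yd(-70); t=-u*np.cos(np.radians(15))-np.array([0,0,1])*np.sin(np.radians(15)); T=frame(t,yd(-160)); g=np.array([354.6,-149.6,58]); to(g-3*t,T)
E
```

```text
time_s: 15.82
ee_pos: [394.8, -259.0, 90.9]
ee_rot: [-179.9, 74.8, -69.8]
force: [-0.2, -0.8, 1.1]
gripper_width: 91.4
[ 394.82460448 -258.98282241   90.87838784] [-0.19212723 -0.78808296  1.10736984]
row: 0.0023 0.0006 0.2362 0.0006 -0.0024 0.0006
```

```bash
python3 -m jog '0.002 0 0.05 0 0 0;0.002 0 0.1 0 0 0;0.002 0 0.15 0 -0.002 0;0.002 0 0.19 0 -0.002 0;0.002 0 0.22 0 -0.002 0;0.002 0 0.236 0 -0.002 0;0.002 0 0.236 0 -0.002 0;0.002 0 0.236 0 -0.002 0'; python3 -m jog '0 0 0 0 0 0;0 0 0 0 0 0;0 0 0 0 0 0;0 0 0 0 0 0;0 0 0 0 0 0;0 0 0 0 0 0' -1 30; python3 - <<'E'
from h import *
s=log(); print(s["ee_pos"],s["force"],s["torque"])
E
```

```text
time_s: 16.48
ee_pos: [356.7, -153.1, 59.6]
ee_rot: [-179.5, 74.8, -69.5]
force: [0.1, -0.5, 1.0]
gripper_width: 91.5
time_s: 16.98
ee_pos: [356.8, -153.4, 59.6]
ee_rot: [-179.5, 74.8, -69.5]
force: [0.6, -0.8, 1.3]
gripper_width: 63.7
[ 356.76374557 -153.41819978   59.57680262] [ 0.59489689 -0.78332441  1.33327564] [-0.42028597 -0.18091251  0.01190438]
```

```bash
python3 - <<'E'
from h import *
s=state(); R0=R.from_euler("xyz",s["ee_rot"],degrees=True); j=R0.apply([0,1,0]); tz=np.array([0,0,1.]); tx=-(j-tz*j[2]); tx/=np.linalg.norm(tx); ty=np.cross(tz,tx)
print("u",np.degrees(np.arctan2(ty[1],ty[0])))
c=np.array([352.5,-144,0]); e=s["ee_pos"]; off=(c-e)@ty; cen=np.array([*(e[:2]+off*ty[:2]),55]); print("off along u",off,cen)
Rt=R.from_matrix(np.c_[tx,ty,tz]); np.savez("grip.npz",Rtt=(R0.inv()*Rt).as_matrix(),p=R0.inv().apply(cen-e)); print(R0.inv().apply(cen-e),(R0.inv()*Rt).as_euler("xyz",degrees=True))
to([e[0],e[1],e[2]+150])
im=np.mean([grab_frame("top").astype(float) for _ in range(6)],0).astype(np.uint8)[:,:,::-1]; cv2.imwrite("pics/t8.png",im)
cv2.imwrite("pics/v7.png",cv2.resize(im[140:225,335:420],(680,600),interpolation=cv2.INTER_CUBIC)[:,:])
E
```

```text
u 110.05951927729399
off along u 10.30931002248872 [ 353.22769225 -143.73428528   55.        ]
[1.71140750e+00 1.01656065e-02 1.11489899e+01] [ 1.05211692e+02 -3.33914743e-02 -8.98771982e+01]
row: -0.2895 -0.0007 -0.0787 0.0 0.0 0.0
```

View pics/v7.png

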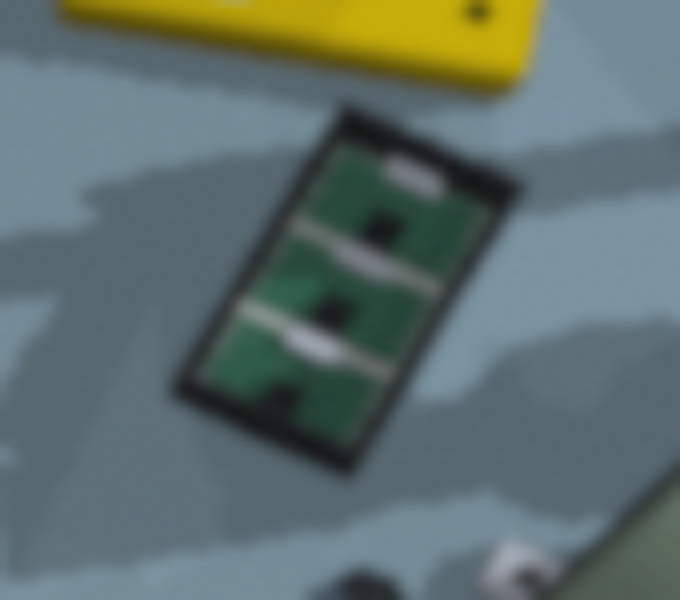

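The full tray's rim corners are at about crop (345,103), (522,186), (350,475), (175,392), unoccluded. Fitting its silhouette for an accurate pose.

```bash
python3 - <<'E'
from h import *
from scipy.optimize import minimize
# fix grip frame
g=np.load("grip.npz"); s=state(); R0=R.from_euler("xyz",s["ee_rot"],degrees=True)
j=R0.apply([0,1,0]); tz=np.array([0,0,1.]); tx=j-tz*j[2]; tx/=np.linalg.norm(tx); Rt=R.from_matrix(np.c_[tx,np.cross(tz,tx),tz]); np.savez("grip.npz",Rtt=(R0.inv()*Rt).as_matrix(),p=g["p"])
x0,y0,w,h,S=340,145,75,70,8
im=cv2.imread("pics/t8.png")[y0:y0+h,x0:x0+w]
up=cv2.resize(im,None,fx=S,fy=S,interpolation=cv2.INTER_CUBIC).max(2)
print("levels",np.percentile(up,[2,10,50,90]))
cc=proj("top",[[574,-212,40]])[0]-[x0,y0]
for th in(65,75,85):
    m=(up<th).astype(np.uint8); n,l,st,_=cv2.connectedComponentsWithStats(m); i=1+max(range(n-1),key=lambda k:st[k+1,4]); 
    c,_=cv2.findContours((l==i).astype(np.uint8),cv2.RETR_EXTERNAL,cv2.CHAIN_APPROX_NONE); M=np.zeros_like(m); cv2.drawContours(M,[max(c,key=cv2.contourArea)],-1,1,-1)
    def mask(p,zs=(9,53)):
        a=np.radians(p[2]);e=np.array([np.cos(a),np.sin(a)]);f=np.array([-e[1],e[0]])
        P=[[*(p[:2]+e*i*55+f*k*32),z] for i in(-1,1) for k in(-1,1) for z in zs]
        q=((proj("top",P)-[x0,y0]+.5)*S-.5).astype(np.float32); H=cv2.convexHull(q); A=np.zeros_like(m); cv2.fillConvexPoly(A,(H*16).round().astype(np.int32),1,shift=4); return A
    r=min((minimize(lambda p:float((mask(p)!=M).sum()),np.array(k),method="Nelder-Mead",options=dict(initial_simplex=np.array(k)+np.vstack([np.zeros(3),np.diag([4,4,3])]))) for k in([574,-212,-27.5],[571,-208,-26])),key=lambda r:r.fun)
    print(th,r.x.round(2),r.fun,M.sum())
E
python3 -m jog '-0.03 0 -0.008 0 0 0;-0.08 0 -0.02 0 0 0;-0.14 0 -0.04 0 0 0;-0.2 0 -0.055 0 0 0;-0.26 0 -0.07 0 0 0;-0.29 0 -0.079 0 0 0;-0.29 0 -0.079 0 0 0'
```

```text
levels [ 35.  69. 113. 158.]
65 [ 576.49 -208.64  -29.03] 70449.0 11957
75 [ 580.56 -210.94  -28.05] 5718.0 76607
85 [ 580.61 -210.41  -28.07] 2784.0 79635
time_s: 17.87
ee_pos: [356.6, -153.5, 213.0]
ee_rot: [-178.8, 74.5, -68.8]
force: [-0.1, -0.4, -2.9]
gripper_width: 64.0
```

```bash
cat >> h.py <<'E'
def target(b,z,tilt=None):
    "tool pose putting tray on base pose b=(x,y,deg) with centre height z"
    g=np.load("grip.npz"); d=yd(b[2]); Z=np.array([0,0,1.]); Rt=R.from_matrix(np.c_[np.cross(Z,-d),Z,-d])
    T=Rt*R.from_matrix(g["Rtt"]).inv(); return np.array([b[0],b[1],z])-T.apply(g["p"]),T
E
python3 - <<'E'
from h import *
from scipy.optimize import minimize
b=(580.6,-210.5,-28.07)
x,T=target(b,200); print(x,T.as_euler("xyz",degrees=True).round(1)); to(x,T)
print([q.round(1) for q in ik(x,T)]); x2,_=target(b,75); print([q.round(1) for q in ik(x2,T)])
xm=np.array([400,-180,300.])
s=state();R0=R.from_euler("xyz",s["ee_rot"],degrees=True); dv=(R0.inv()*T).as_rotvec()
for f in(0,.25,.5,.75,1):
    Tf=R0*R.from_rotvec(dv*f); print(f,[q.round() for q in ik(s["ee_pos"]*(1-f)+x*f,Tf)])
# bias check: standing tray in t6
x0,y0,w,h,S=328,245,52,55,8
up=cv2.resize(cv2.imread("pics/t6.png")[y0:y0+h,x0:x0+w],None,fx=S,fy=S,interpolation=cv2.INTER_CUBIC).max(2)
for th in(75,85):
    m=(up<th).astype(np.uint8); l=cv2.connectedComponents(m)[1]; q=((proj("top",[[353,-144,108]])[0]-[x0,y0]+.5)*S).astype(int); M=(l==l[q[1],q[0]]).astype(np.uint8)
    def mask(p):
        a=np.radians(p[2]);u=np.array([np.cos(a),np.sin(a)]);f=np.array([-u[1],u[0]]); A=np.zeros_like(m)
        def add(P):
            q=((proj("top",P)-[x0,y0]+.5)*S-.5).astype(np.float32); cv2.fillConvexPoly(A,(cv2.convexHull(q)*16).round().astype(np.int32),1,shift=4)
        add([[*(p[:2]+u*i*22+f*k*32),z] for i in(-1,1) for k in(-1,1) for z in(0,110)])
        for k in(-22,22):
            for zc in (10,100): add([[*(p[:2]+u*i+f*(k+5*np.cos(t))),zc+5*np.sin(t)] for i in(-22,-28) for t in np.arange(0,6.3,.5)]+[[*(p[:2]-u*31+f*k),zc]])
        return A
    k=np.array([353,-144,-70.]); r=minimize(lambda p:float((mask(p)!=M).sum()),k,method="Nelder-Mead",options=dict(initial_simplex=k+np.vstack([np.zeros(3),np.diag([4,4,3])])))
    print(th,r.x.round(2),r.fun,M.sum())
E
```

```text
[ 576.5623014  -208.34647115  210.30962167] [180.  -15.2 -27.9]
row: 0.0753 -0.3754 -0.2428 -0.2581 0.9464 -0.446
[array([-19.8,  16. ,  98.6,  -3.2,  50.5,  99.8])]
[array([-19.8,  23.5, 108. ,  -4.4,  33.6, 101.5])]
0 [array([-45.,  37.,  98.,  28., 115., 109.])]
0.25 [array([-39.,  32.,  91.,  23., 106., 105.])]
0.5 [array([-32.,  26.,  88.,  16.,  93., 101.])]
0.75 [array([-26.,  20.,  91.,   8.,  74.,  98.])]
1 [array([-20.,  16.,  99.,  -3.,  50., 100.])]
75 [ 353.89 -143.91  -69.27] 4352.0 39326
85 [ 353.98 -144.1   -69.49] 2243.0 41495
```

```bash
python3 -m jog '0.002 -0.012 -0.008 -0.008 0.03 -0.014;0.006 -0.03 -0.02 -0.021 0.076 -0.036;0.012 -0.06 -0.039 -0.041 0.151 -0.071;0.017 -0.086 -0.056 -0.059 0.218 -0.103;0.022 -0.113 -0.073 -0.077 0.284 -0.134;0.028 -0.139 -0.09 -0.095 0.35 -0.165;0.033 -0.165 -0.107 -0.114 0.416 -0.196;0.038 -0.191 -0.124 -0.132 0.483 -0.227;0.044 -0.218 -0.141 -0.15 0.549 -0.259;0.049 -0.244 -0.158 -0.168 0.615 -0.29;0.054 -0.27 -0.175 -0.186 0.681 -0.321;0.059 -0.297 -0.192 -0.204 0.748 -0.352;0.065 -0.323 -0.209 -0.222 0.814 -0.384;0.069 -0.345 -0.223 -0.237 0.871 -0.41;0.073 -0.364 -0.236 -0.25 0.918 -0.433;0.075 -0.375 -0.243 -0.258 0.946 -0.446;0.075 -0.375 -0.243 -0.258 0.946 -0.446;0.075 -0.375 -0.243 -0.258 0.946 -0.446;0.075 -0.375 -0.243 -0.258 0.946 -0.446'; python3 - <<'E'
from h import *
s=log(); print(s["qpos"].round(1),s["torque"])
b=(580.2,-210.5,-28.07)
for z in(200,130,85): x,T=target(b,z); print(z,x.round(1)); to(x,T)
E
```

```text
time_s: 19.45
ee_pos: [576.2, -208.2, 209.9]
ee_rot: [-180.0, -15.0, -27.9]
force: [0.8, -0.4, -2.3]
gripper_width: 64.3
[-19.9  16.   98.6  -2.7  50.6  99.5] [ 0.13847362  0.24188423 -0.01651796]
200 [ 576.2 -208.3  210.3]
row: 0.0003 0.0002 -0.0007 -0.0003 0.0018 0.0
130 [ 576.2 -208.3  140.3]
row: -0.0361 0.0003 0.1345 -0.0003 0.0018 0.0
85 [ 576.2 -208.3   95.3]
row: -0.0594 0.0003 0.2214 -0.0003 0.0018 0.0
```

```bash
python3 -m jog '-0.01 0 0.04 0 0.001 0;-0.024 0 0.09 0 0.002 0;-0.036 0 0.135 0 0.002 0;-0.047 0 0.175 0 0.002 0;-0.053 0 0.198 0 0.002 0;-0.056 0 0.208 0 0.002 0;-0.056 0 0.208 0 0.002 0;-0.056 0 0.208 0 0.002 0'; python3 - <<'E'
from h import *
s=log(); print(s["force"],s["torque"])
b=(580.2,-210.5,-28.07)
for z in(84,79,75): x,T=target(b,z); print(z,x.round(1)); to(x,T)
im=np.mean([grab_frame("side").astype(float) for _ in range(4)],0).astype(np.uint8)[:,:,::-1]; cv2.imwrite("pics/s9.png",im)
t=np.mean([grab_frame("top").astype(float) for _ in range(4)],0).astype(np.uint8)[:,:,::-1]; cv2.imwrite("pics/t9.png",t)
cv2.imwrite("pics/v8.png",np.hstack([cv2.resize(im[200:270,300:370],(400,400),interpolation=cv2.INTER_CUBIC),cv2.resize(t[130:230,330:430],(400,400),interpolation=cv2.INTER_CUBIC)]))
E
```

```text
time_s: 20.12
ee_pos: [576.7, -208.7, 102.6]
ee_rot: [-180.0, -15.3, -28.0]
force: [-0.3, -0.5, -2.3]
gripper_width: 64.0
[-0.33909102 -0.45205324 -2.33407181] [0.20934717 0.22197155 0.02244724]
84 [ 576.2 -208.3   94.3]
row: -0.0056 -0.0 0.0157 -0.0003 -0.0006 -0.0004
79 [ 576.2 -208.3   89.3]
row: -0.0082 -0.0 0.0253 -0.0003 -0.0006 -0.0004
75 [ 576.2 -208.3   85.3]
row: -0.0103 0.0 0.0331 -0.0003 -0.0006 -0.0004
```

View pics/v8.png

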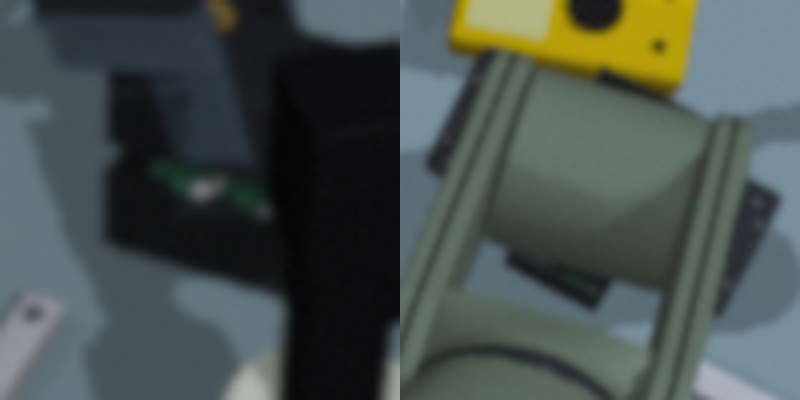

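The side view shows the tray above the base with left edges coinciding at crop column ~108. Lowering under force watch.

```bash
python3 -m jog '-0.002 0 0.005 0 -0.0006 0;-0.004 0 0.011 0 -0.0006 0;-0.0056 0 0.0157 0 -0.0006 0;-0.007 0 0.02 0 -0.0006 0;-0.0077 0 0.0234 0 -0.0006 0;-0.0077 0 0.0234 0 -0.0006 0'; python3 - <<'E'
from h import *
s=log(); print(s["ee_pos"],s["force"],s["torque"])
b=(580.2,-210.5,-28.07)
for z in(78,76,75,74): x,T=target(b,z); print(z,x.round(1)); to(x,T)
E
```

```text
time_s: 21.02
ee_pos: [575.5, -207.8, 89.8]
ee_rot: [-180.0, -15.2, -27.9]
force: [-0.2, 0.3, -2.2]
gripper_width: 64.2
[ 575.45917047 -207.79498592   89.76941093] [-0.20134633  0.31656983 -2.16605442] [0.15579477 0.20319491 0.05273489]
78 [ 576.2 -208.3   88.3]
row: 0.0009 0.0003 0.0033 -0.0003 0.0006 0.0
76 [ 576.2 -208.3   86.3]
row: -0.0001 0.0003 0.0071 -0.0003 0.0006 0.0
75 [ 576.2 -208.3   85.3]
row: -0.0006 0.0003 0.0091 -0.0003 0.0006 0.0
74 [ 576.2 -208.3   84.3]
row: -0.0012 0.0003 0.011 -0.0003 0.0006 0.0
```

```bash
python3 -m jog '0.0009 0.0003 0.0033 0 0 0;0.0004 0.0003 0.005 0 0 0;-0.0001 0.0003 0.0071 0 0 0;-0.0003 0.0003 0.008 0 0 0;-0.0003 0.0003 0.008 0 0 0'; python3 - <<'E'
from h import *
s=log(); print(s["ee_pos"],s["force"],s["torque"])
b=(580.2,-210.5,-28.07)
for z in(75,74.5,74,73): x,T=target(b,z); print(z,x.round(1)); to(x,T)
E
```

```text
time_s: 21.43
ee_pos: [576.1, -208.3, 85.7]
ee_rot: [-180.0, -15.1, -27.9]
force: [0.8, -0.5, -1.8]
gripper_width: 63.8
[ 576.11569423 -208.31421536   85.72105557] [ 0.78285266 -0.49668365 -1.82689229] [0.08163472 0.25890172 0.00766899]
75 [ 576.2 -208.3   85.3]
row: -0.0001 0.0 0.0008 -0.0003 0.0008 0.0
74.5 [ 576.2 -208.3   84.8]
row: -0.0004 0.0 0.0018 -0.0003 0.0008 0.0
74 [ 576.2 -208.3   84.3]
row: -0.0006 0.0 0.0028 -0.0003 0.0008 0.0
73 [ 576.2 -208.3   83.3]
row: -0.0012 0.0 0.0047 -0.0003 0.0008 0.0
```

```bash
python3 -m jog '-0.0001 0 0.001 0 0.0008 0;-0.0004 0 0.0018 0 0.0008 0;-0.0006 0 0.0028 0 0.0008 0;-0.0006 0 0.0028 0 0.0008 0'; python3 - <<'E'
from h import *
s=log(); print(s["ee_pos"],s["force"],s["torque"])
b=(580.2,-210.5,-28.07)
for z in(74,73,72): x,T=target(b,z); print(z,x.round(1)); to(x,T)
E
```

```text
time_s: 21.77
ee_pos: [576.5, -208.3, 85.1]
ee_rot: [-179.9, -15.3, -28.0]
force: [-1.2, 1.6, 4.5]
gripper_width: 64.2
[ 576.51307141 -208.26473061   85.05945768] [-1.23529     1.58061517  4.54263974] [0.50375206 0.24208313 0.03382104]
74 [ 576.2 -208.3   84.3]
row: -0.0009 0.0005 0.0013 -0.0005 -0.0007 -0.0002
73 [ 576.2 -208.3   83.3]
row: -0.0014 0.0005 0.0032 -0.0005 -0.0007 -0.0002
72 [ 576.2 -208.3   82.3]
row: -0.002 0.0005 0.0052 -0.0005 -0.0007 -0.0002
```

Contact at the seated height (centre ≈75). Press slightly, release, and retract.

```bash
python3 -m jog '-0.0003 0 0.001 0 0 0;-0.0005 0 0.0015 0 0 0'; python3 -m jog '0 0 0 0 0 0;0 0 0 0 0 0;0 0 0 0 0 0;0 0 0 0 0 0' 1; python3 -m jog '0 0 -0.02 0 0 0;0 0 -0.06 0 0 0;0 0 -0.12 0 0 0;0 0 -0.2 0 0 0;0 0 -0.28 0 0 0;0 0 -0.35 0 0 0;0 0 -0.35 0 0 0'; python3 - <<'E'
from h import *
s=log(); to([380,100,300],frame([0,0,-1],yd(60)))
E
```

```text
time_s: 21.93
ee_pos: [576.7, -208.2, 85.0]
ee_rot: [-179.9, -15.3, -28.0]
force: [-2.8, 2.2, 7.3]
gripper_width: 64.0
time_s: 22.27
ee_pos: [576.7, -208.3, 84.7]
ee_rot: [-179.9, -15.3, -28.0]
force: [-0.3, 0.6, -0.6]
gripper_width: 87.9
time_s: 22.85
ee_pos: [538.1, -187.4, 262.7]
ee_rot: [-179.8, -16.2, -28.0]
force: [0.6, 0.7, 0.6]
gripper_width: 91.2
row: -0.5063 -0.36 -0.2235 0.2787 -0.0083 -1.9578
```

```bash
python3 -m jog '-0.1 -0.07 -0.05 0 0 0;-0.2 -0.14 -0.1 0 0 0;-0.3 -0.2 -0.15 0 0 0;-0.4 -0.28 -0.2 0 0 0;-0.5 -0.36 -0.22 0 0 0;-0.5 -0.36 -0.22 0 0 0;-0.5 -0.36 -0.22 0 0 0;-0.5 -0.36 -0.22 0 0 0'; python3 - <<'E'
from h import *
o=[]
for n,(x,y,w,h) in(("side",(290,180,110,110)),("top",(330,110,110,110))):
    im=np.mean([grab_frame(n).astype(float) for _ in range(4)],0).astype(np.uint8)[:,:,::-1]; cv2.imwrite(f"pics/{n}F.png",im); o.append(cv2.resize(im[y:y+h,x:x+w],(400,400),interpolation=cv2.INTER_CUBIC))
    b=(580.6,-210.5,-28.07); d=yd(b[2]); f=yd(b[2]+90); v=o[-1]=o[-1].copy()
    for z,c in((97,(0,255,0)),(53,(0,0,255))):
        p=(proj(n,[np.array([b[0],b[1],z])+d*i*55+f*k*32 for i,k in((1,1),(1,-1),(-1,-1),(-1,1))])-[x,y]+.5)*400/110
        cv2.polylines(v,[p.astype(int).reshape(-1,1,2)],True,c,1)
cv2.imwrite("pics/v9.png",np.hstack(o))
E
```

```text
time_s: 23.52
ee_pos: [381.4, 99.8, 299.8]
ee_rot: [-179.7, -16.2, -28.0]
force: [-0.2, 0.8, 0.2]
gripper_width: 91.0
```

View pics/v9.png

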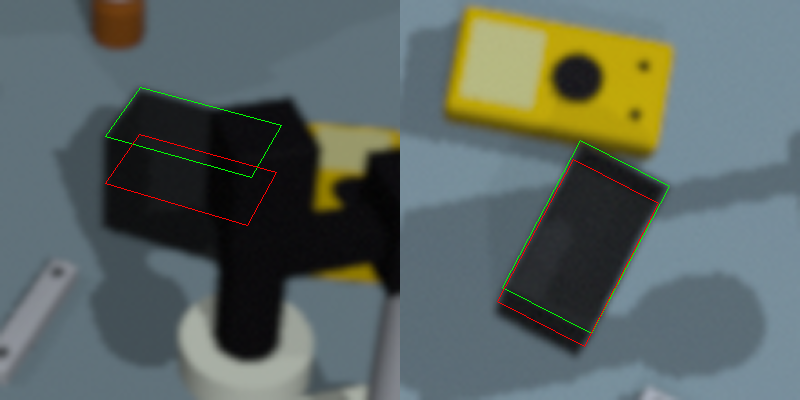

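The tray's rim matches the predicted seated pose (green) in both views. The bar is flat and the bystanders look undisturbed.

```bash
python3 -c "
from h import *
print(job_done())"
```

```text
the job is handed in; nothing more can be done
None
```

The empty tray is stacked open side up on the full tray, and the aluminium bar lies flat on the bench beside it. I handed the job in at about 24 s of the 59 s; it reported no verdict.

**What I did:**
- **Bar:** I lifted it off the rim and released it about 8 mm above the bench. The fingertips touched the bench as I did this, about 26 N at the wrist. Later pictures show the bar lying flat.
- **Tray:** I took it from the rack, stood it on end on the bench and gripped it again across its width. I then turned it open side up and lowered it onto the full tray.

**Last checks:**
- **Fit:** The feet went in without side force. Contact came with the tray's centre about 75 mm above the bench, which is the seated height, and I released it there.
- **Pictures:** Both the side and top views match the predicted seated outline. The meter, the part of the jar in view and the full tray look unmoved. I did not measure these, and the spool and the other box were outside the final crops.
- **Disagreement:** My first estimate of the full tray's position by eye was about 7 mm off the later outline fit. I used the fit, shifted by about 0.4 mm because the camera and robot positions differed by about 0.6 mm.

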